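Pack the clamping fixture with spacers and hold it tight

ROBOT

A 7-joint arm with a two-finger parallel gripper is mounted at the origin on the work surface. World frame = base frame: x ahead of the robot, y to its left, z up, the work surface at z = 0. Lengths are in m, angles in rad, forces in N, time in s.
With the tool pointing down it reaches from about 0.4 to 0.85 m from the base axis. Payload 4.5 kg.
Tool frame: the origin (TCP) lies midway between the tips of the shut fingers; the grasp point (between the pads) lies manip.grip_point_offset behind it (manip.grip_point_offset is the distance from the TCP to the grasp point, in m); z points along the fingers, y is the line along which they close (so a half turn about z gives the same grasp; the last joint's range is limited). The gripper opens to 85 mm and grips with 20 to 120 N. Pads are 22 mm wide; open, the fingers measure 114 mm over their backs; the gripper's body (76 mm by 85 mm) begins 54 mm behind the grasp point. The pads swing forward as they close: fully open they stand 13 mm farther back than shut.
Start: joints at [1.323, 0.689, -0.195, 1.565, 0.157, 0.902, -0.215], TCP at [0.174, -0.6, 0.231] pointing down, gripper open.
Joint ranges: [-3.01, 3.01], [-0.46, 2.08], [-1.47, 1.51], [0.13, 2.56], [-1, 4.14], [0.04, 2.09], [-2.66, 2.66]. Speed limits (rad/s): [2.57, 2.57, 3.14, 3.14, 3.14, 3.14, 3.14].

INTERFACE

Orientations are given as a 3x3 rotation matrix whose columns are the frame's x, y, z axes.
In Python, from rig import manip, optics gives the robot as it stands.
- The arm moves only by the shell command python3 -m pendant 'ROWS' [OPENING]. ROWS is JSON, a list of rows, each a list of 2 entries, a list of its own where there are three numbers: the shift along the tool's x, y, z each as a share of 10 cm, from -1 to 1, then the turn about the tool's z as a share of 2 pi rad, from -1 to 1. A call has 1 to 20 rows; each row is the pose to reach, as a shift and turn from the pose commanded when the call began, along the tool's axes at that moment, turning the shorter way round; what a row does not reach only later rows make up. A row lasts 1/12 s, in which the tool goes at most 41.7 mm and 7.16 degrees, less where a joint would pass 70% of its speed; a pose out of reach is approached as far as the arm can. A call with a number of a shift or a turn outside -1 to 1 is refused whole. A call with a gripper value outside its range is refused whole. OPENING is the closure in counts, from 0 (fully open) to 255 (shut), set as the call begins (- or left out, the last holds). The fingers move at their own pace and stop on an object; the grip force is fixed at half the most. Time passes only in rows, so rows that repeat a pose let the fingers close. It gives the time, the measured TCP pose, the force, the opening and the grip force at its end, in the units of the state.
- manip.state(): the state, without advancing time (a new reading comes with each control period).
- optics.snapshot(name): name is "scene" or "side" or "wrist"; returns the picture (400x640x3 uint8, red, green, blue); there is no depth.
- optics.camera_params(name): a dict with "intrinsics" (3x3 intrinsics, pixels), "xyz" and "orientation" of the camera in the world; the wrist camera has in their place "tool_from_camera" (4x4, takes a point from camera to tool coordinates, whose origin is the TCP and whose axes are the flange's). Camera axes: x right, y down, z forward; pixel columns grow to the right and rows downward; lengths in m; the calibration is good to about 2 mm. The wrist camera is an equidistant fisheye: a pixel r from the principal point sees the ray r / f radians off the axis. A picture is of the moment at which its call begins: read the wrist's pose just before it. camera_params takes no time and is no camera call.
- manip.job_done(): hands the job in; it is judged then, once.
The state is a dict: "time_s": time; "joint_pos": joint angles; "dq": joint speeds; "tau": joint torques, N m; "position": TCP position; "tool_rot": TCP orientation; "ft_force": force on the tool from outside, world axes, zero at the start; "torque": the same for the moment, N m; "finger_gap": finger opening in m; "grip_force": force on a finger pad.
Only numpy, scipy, OpenCV 4.12 (cv2) and the standard library are available. Lean on these libraries where they do the work, as an engineer would, in place of code of your own. Each camera call takes 0.05 s, during which the arm holds its last target. There are 200 camera calls.

TASK

Stand wooden spacers upright in the gap between the fixture's sliding jaw and its fixed stop, centred on the plate and broad face to broad face, adding one after another until the jaw can clamp them tight before its travel runs out. Then push the jaw by its handle firmly onto the stack, so that the stack is squeezed against the stop, and finish while still holding it pressed: the jaw springs back if let go. Leave the other things on the table where they are.

Things in the scene. Friction and masses are not known exactly. Their poses are not given: they have to be found in the camera images.
- fixture: aluminium base plate, 280 x 120 mm, 12 mm thick, fixed to the table. Its x axis is the clamping direction, from the sliding jaw towards the stop; y is across, z up. Origin: on the table (z = 0, 12 mm below the plate's top), on the centre line, below the jaw's face when the jaw is fully back
- jaw (a joint): travel of the sliding jaw along the fixture's +x, m: 0 = fully back (gap widest), 0.032 = end of its travel, where it stops hard. A return spring (about 2 N at 0, 4 N at the end) pushes it back to 0 whenever it is let go. The jaw is an aluminium block 70 mm long (x), 60 mm wide (y), 40 mm high on the plate
- jaw_face (a point): centre of the jaw's flat vertical face, which looks to the stop; 20 mm above the plate's top; moves with the jaw. Axes as the fixture's
- jaw_handle (a point): middle of the upright black handle post on top of the jaw: 18 mm (x) by 24 mm (y), 44 mm high, reaching 22 mm above and 22 mm below this point; 45 mm behind the jaw's face; moves with the jaw. Axes as the fixture's
- stop_face (a point): centre of the fixed steel stop's flat vertical face, which looks to the jaw; 20 mm above the plate's top. The stop is 60 mm wide (y) and 40 mm high; axes as the fixture's. It does not move; with the jaw fully back, the gap between the two faces measures 54 to 88 mm, different each time
- spacer0_center (a point): wooden spacer, one of four alike, standing upright on the table: body 20 mm thick (its x) by 56 mm wide (its y) by 40 mm high, with a tab 12 mm (x) by 26 mm (y) on top, 32 mm high, to take it by; 72 mm high in all, about 60 g. This point: its centre, 36 mm above its underside; z up
- spacer1_center (a point): another such spacer: body 20 mm thick (its x) by 56 mm wide (its y) by 40 mm high, with a tab 12 mm (x) by 26 mm (y) on top, 32 mm high, to take it by; 72 mm high in all, about 60 g. This point: its centre, 36 mm above its underside; z up
- spacer2_center (a point): another such spacer: body 20 mm thick (its x) by 56 mm wide (its y) by 40 mm high, with a tab 12 mm (x) by 26 mm (y) on top, 32 mm high, to take it by; 72 mm high in all, about 60 g. This point: its centre, 36 mm above its underside; z up
- spacer3_center (a point): another such spacer: body 20 mm thick (its x) by 56 mm wide (its y) by 40 mm high, with a tab 12 mm (x) by 26 mm (y) on top, 32 mm high, to take it by; 72 mm high in all, about 60 g. This point: its centre, 36 mm above its underside; z up
- flange_ring: flat wooden ring, 56 mm across, 14 mm high, not part of the job; origin at the centre of its underside
- cone: wooden cone frustum, 90 mm across the foot, 75 mm high, not part of the job; origin at the centre of its underside
- dome: wooden dome, 100 mm across, 50 mm high, not part of the job; origin at the centre of its underside
- step_block: wooden two-step block, 90 x 50 x 60 mm, not part of the job; origin at the centre of its underside
- ball_nest: steel ball of 34 mm on a dark round magnet nest, 49 mm high, not part of the job; origin at the centre of its underside
- screwdriver: screwdriver lying on the table, not part of the job
- plug: wooden cylinder, 40 mm across, 50 mm high, not part of the job; origin at the centre of its underside
There are look-alikes about, which are no part of the job. What is shaped like the part that bears spacer2_center but blue is not meant.

How it is judged:
By the outcome, as a careful person would: the job done as asked, in the order asked, and still so for the second after the job is handed in, while the arm keeps its last pose, push and grip.
It also fails if it takes over 72 s, if anything falls off the work surface, if the arm or the gripper's body presses on something with over 40 N, if the wrist force passes 120 N, or if a joint passes its speed limit or range.

## Working session

There is one attempt and no reset: what is moved stays moved. The work goes in short steps, Python scripts to look and compute and a shell command to move; the robot and the scene stay as the last step left them, time stands still between calls to the robot, and variables do not carry over. Pictures are saved under pics/ and viewed, at most 10 in all, crops included, and the job is handed in when it is done.

```bash
ls; mkdir -p pics; python3 - <<'E'
from rig import manip, optics
import cv2, numpy as np
print(manip.state()); print(manip.grip_point_offset)
np.set_printoptions(precision=4,suppress=True)
for n in("scene","side","wrist"):
    print(n,optics.camera_params(n))
for n in("scene","side"):
    cv2.imwrite(f"pics/{n}0.png",optics.snapshot(n)[:,:,::-1])
E
```

```text
pics
{'time_s': 0.0, 'joint_pos': array([ 1.32276982,  0.68998617, -0.19451528,  1.5663619 ,  0.15731292,
        0.90255415, -0.21508009]), 'dq': array([-3.59939063e-04,  1.08233362e-03,  4.33434907e-04,  3.32607762e-05,
       -7.56849216e-04,  1.12465614e-03,  1.45741764e-03]), 'tau': array([-1.50169858e-04, -5.39605093e+01, -1.26658570e+00, -1.58541155e+01,
        8.99485865e-03,  9.45014181e-03,  3.22398739e-05]), 'position': array([ 0.17357539, -0.59971029,  0.230478  ]), 'tool_rot': array([[ 9.60516882e-01,  2.78220876e-01, -6.81726035e-04],
       [ 2.78221667e-01, -9.60515226e-01,  1.79023425e-03],
       [-1.56727697e-04, -1.90922117e-03, -9.99998165e-01]]), 'ft_force': array([-0.89109566,  0.38675484,  0.63781378]), 'torque': array([ 0.00201325,  0.05643132, -0.00016343]), 'grip_force': 0.0, 'finger_gap': 0.08529046448997785}
0.0187
scene {'intrinsics': array([[466.7622,   0.    , 324.8044],
       [  0.    , 466.7622, 207.9383],
       [  0.    ,   0.    ,   1.    ]]), 'xyz': array([ 1.2462, -0.492 ,  0.8931]), 'orientation': array([[ 0.5358,  0.5949, -0.5992],
       [ 0.8443, -0.3808,  0.377 ],
       [-0.0039, -0.7079, -0.7063]])}
side {'intrinsics': array([[405.7103,   0.    , 321.5327],
       [  0.    , 405.7103, 200.1859],
       [  0.    ,   0.    ,   1.    ]]), 'xyz': array([0.2593, 0.9085, 0.7935]), 'orientation': array([[-0.9468, -0.1969,  0.2546],
       [-0.3214,  0.5365, -0.7803],
       [ 0.0171, -0.8206, -0.5713]])}
wrist {'intrinsics': array([[309.7069,   0.    , 323.4992],
       [  0.    , 309.7069, 198.9897],
       [  0.    ,   0.    ,   1.    ]]), 'tool_from_camera': array([[-0.0006, -0.9619, -0.2733,  0.0694],
       [ 1.    , -0.0006,  0.    ,  0.0003],
       [-0.0002, -0.2733,  0.9619, -0.1423],
       [ 0.    ,  0.    ,  0.    ,  1.    ]])}
```

View pics/scene0.png

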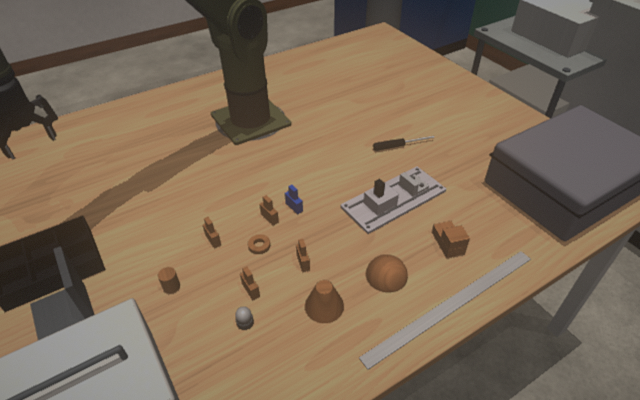

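View pics/side0.png

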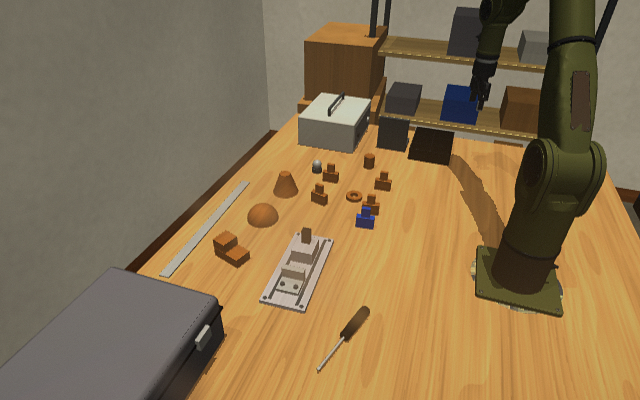

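The scene view shows wood spacers at (211,232), (269,210), (250,283) and (303,255), with the blue look-alike at (293,199). The fixture runs from (345,210) to (440,185): jaw with black handle at (379,187), stop at (415,180). The side view agrees.

```bash
cat > h.py <<'E'
from rig import manip, optics
import cv2, numpy as np
np.set_printoptions(precision=4,suppress=True)
def ray(n,uv,st=None):
    p=optics.camera_params(n);K=p["intrinsics"];uv=np.atleast_2d(np.array(uv,float))
    d=np.c_[(uv[:,0]-K[0,2])/K[0,0],(uv[:,1]-K[1,2])/K[1,1]]
    if n!="wrist":
        v=np.c_[d,np.ones(len(d))];R=np.array(p["orientation"]);o=np.array(p["xyz"])
    else:
        r=np.linalg.norm(d,axis=1,keepdims=True);v=np.c_[d*np.sinc(r/np.pi),np.cos(r)]
        v=np.c_[d*np.sin(r)/np.maximum(r,1e-9),np.cos(r)]
        T=np.array(p["tool_from_camera"]);Rt=np.array(st["tool_rot"]);R=Rt@T[:3,:3];o=Rt@T[:3,3]+st["position"]
    return o,v@R.T
def onz(n,uv,z,st=None):
    o,v=ray(n,uv,st);return o+v*((z-o[2])/v[:,2])[:,None]
def shot(name,n):
    st=manip.state();im=np.ascontiguousarray(optics.snapshot(n)[:,:,::-1]);cv2.imwrite(f"pics/{name}.png",im)
    np.savez(f"pics/{name}.npz",im=im,position=st["position"],tool_rot=st["tool_rot"]);return st,im
def tool(st,d): return st["tool_rot"].T@np.array(d)
E
python3 - <<'E'
from h import *
print(onz("scene",[(211,221),(268,199),(248,271),(302,242),(292,188)],.072)[:,:2])
print("handle,stop",onz("scene",[(379,181)],.096),onz("scene",[(415,172)],.052))
print("plate corners",onz("scene",[(342,208),(369,230),(446,187),(416,169)],.012))
print("ring,dome,cone,ball",onz("scene",[(259,243),(387,280),(324,310),(244,325)],.01))
print("side handle",onz("side",[(306,229)],.096))
E
```

```text
[[ 0.4387 -0.3103]
 [ 0.4447 -0.1581]
 [ 0.6243 -0.3008]
 [ 0.6157 -0.1583]
 [ 0.4416 -0.0863]]
handle,stop [[0.5624 0.1029 0.096 ]] [[0.5484 0.242  0.052 ]]
plate corners [[0.5237 0.0168 0.012 ]
 [0.6268 0.0305 0.012 ]
 [0.6114 0.3079 0.012 ]
 [0.5064 0.288  0.012 ]]
ring,dome,cone,ball [[ 0.5131 -0.2251  0.01  ]
 [ 0.7745 -0.026   0.01  ]
 [ 0.7642 -0.1923  0.01  ]
 [ 0.7035 -0.3567  0.01  ]]
side handle [[0.5657 0.1007 0.096 ]]
```

```bash
for i in 1 ; do python3 -m pendant '[[[1,-0.6,-0.4],0],[[1,-0.6,-0.4],0],[[1,-0.6,-0.4],0]]' 0
python3 -m pendant '[[[1,-0.6,-0.4],0],[[1,-0.6,-0.4],0],[[1,-0.6,-0.4],0]]'
python3 -m pendant '[[[1,-0.6,-0.4],0],[[1,-0.6,-0.4],0],[[1,-0.6,-0.4],0]]'
python3 -m pendant '[[[1,-0.7,-0.3],0],[[1,-0.7,-0.3],0],[[1,-0.7,-0.3],0],[[1,-0.7,-0.3],0],[[1,-0.7,-0.3],0]]'; done
python3 -c "
from h import *
st,im=shot('w1','wrist')"
```

```text
time_s: 0.35
position: [0.2537, -0.5135, 0.2711]
tool_rot: [[0.961, 0.277, -0.0], [0.277, -0.961, 0.001], [0.0, -0.001, -1.0]]
ft_force: [1.6, -0.7, 0.9]
finger_gap: 0.0853
grip_force: 0.0
time_s: 0.6
position: [0.3336, -0.4274, 0.3117]
tool_rot: [[0.96, 0.278, -0.0], [0.278, -0.96, 0.001], [-0.0, -0.001, -1.0]]
ft_force: [0.1, -0.0, -0.5]
finger_gap: 0.0853
grip_force: 0.0
time_s: 0.85
position: [0.4129, -0.342, 0.3518]
tool_rot: [[0.96, 0.279, -0.0], [0.279, -0.96, 0.0], [-0.0, -0.0, -1.0]]
ft_force: [1.2, -0.6, -0.3]
finger_gap: 0.0854
grip_force: 0.0
time_s: 1.27
position: [0.4905, -0.2458, 0.3815]
tool_rot: [[0.959, 0.285, 0.001], [0.285, -0.959, 0.001], [0.002, -0.001, -1.0]]
ft_force: [-1.2, -1.0, -0.3]
finger_gap: 0.0853
grip_force: 0.0
```

View pics/w1.png

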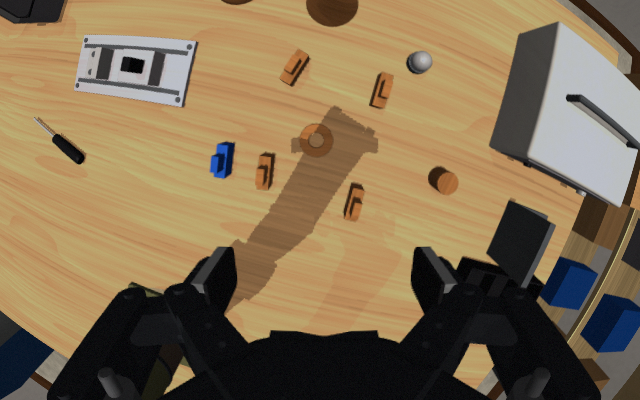

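The wrist view shows the spacers at A (295,67), B (382,90), C (265,171) and D (354,202), with the blue one at (222,160). The fixture is at (135,70), its black handle at (133,65). I'll zoom in to read the tab orientations.

```bash
python3 - <<'E'
from h import *
im=np.load("pics/w1.npz")["im"]
C=[(295,67),(382,90),(265,171),(354,202)]
t=[]
for u,v in C:
    c=cv2.resize(im[v-24:v+24,u-32:u+32],None,fx=6,fy=6,interpolation=cv2.INTER_CUBIC)
    c=np.clip(c*1.5,0,255).astype(np.uint8)
    for k in range(0,64,8): cv2.putText(c,str(u-32+k),(k*6,8),0,.3,(255,255,0),1);cv2.line(c,(k*6,10),(k*6,14),(255,255,0))
    for k in range(8,48,8): cv2.putText(c,str(v-24+k),(0,k*6+3),0,.3,(255,255,0),1)
    t.append(c)
cv2.imwrite("pics/w1z.png",np.vstack([np.hstack(t[:2]),np.hstack(t[2:])]))
E
```

```text
(no output)
```

View pics/w1z.png

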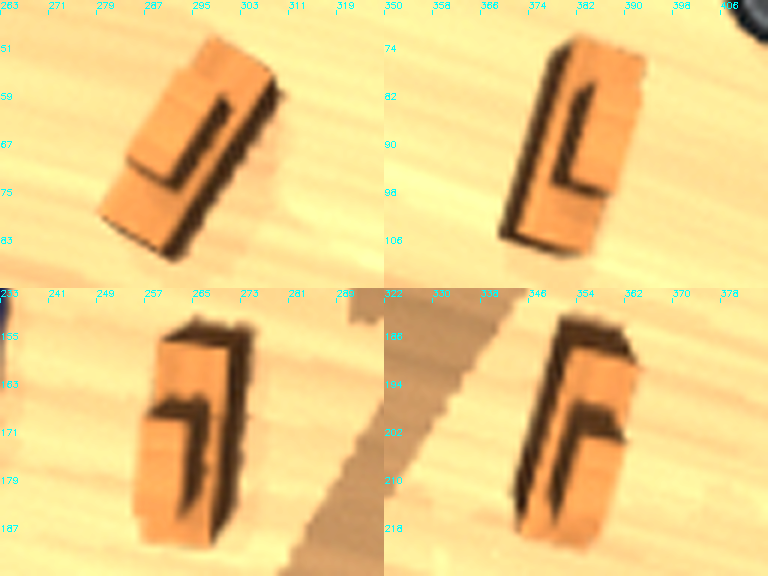

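Zoomed in, the body-top corners of all four spacers are readable and the tabs are clear. I'll cast them onto z = 0.040 and check against 20 x 56 mm.

```bash
python3 - <<'E'
from h import *
st=np.load("pics/w1.npz")
L=dict(A=((263,43),[(100,213),(168,247),(275,82),(210,37)]),B=((350,66),[(133,232),(206,253),(261,60),(196,37)]),
C=((233,147),[(140,255),(210,260),(228,57),(160,52)]),D=((322,178),[(134,245),(206,262),(254,79),(186,57)]))
for k,(o,c) in L.items():
    p=onz("wrist",np.array(o)+np.array(c)/6-0.5,.04,st)[:,:2]
    y=(p[2]+p[3]-p[0]-p[1])/2; m=p.mean(0); 
    a=np.degrees(np.arctan2(y[1],y[0]))
    print(k,"c",m,"len",np.linalg.norm(y),"w",np.linalg.norm(p[1]-p[0]),np.linalg.norm(p[3]-p[2]),"ydeg",a)
ty=st["tool_rot"][:,1];print("tool y deg",np.degrees(np.arctan2(ty[1],ty[0])),st["position"])
print("handle",onz("wrist",[(133,65)],.096,st))
E
```

```text
A c [ 0.6159 -0.1612] len 0.05287943861822879 w 0.020052334941766593 0.020927923032651348 ydeg -15.422566137096462
B c [ 0.6212 -0.3032] len 0.054378245507140203 w 0.019967247640241197 0.018089280930626825 ydeg 0.2079572713143755
C c [ 0.4404 -0.1595] len 0.05602574874904278 w 0.01953779759863579 0.018482276293776356 ydeg 8.705973402104
D c [ 0.431  -0.3157] len 0.054309026872084824 w 0.020804101180875882 0.01960058078179966 ydeg 3.4504750520118193
tool y deg -73.46075295492447 [ 0.4905 -0.2458  0.3815]
handle [[0.5641 0.0839 0.096 ]]
```

```bash
python3 -m pendant '[[[-0.235,-0.97,1],-0.228],[[-0.235,-0.97,1],-0.228],[[-0.235,-0.97,1],-0.228],[[-0.235,-0.97,1],-0.228],[[-0.235,-0.97,1],-0.228],[[-0.235,-0.97,1],-0.228],[[-0.235,-0.97,1],-0.228],[[-0.235,-0.97,1],-0.228],[[-0.235,-0.97,1],-0.228],[[-0.235,-0.97,1],-0.228],[[-0.235,-0.97,1],-0.228],[[-0.235,-0.97,1],-0.228],[[-0.235,-0.97,1],-0.228]]' 0
python3 -m pendant '[[[0,0,1],0],[[0,0,1],0],[[0,0,1],0],[[0,0,1],0],[[0,0,1],0]]'
python3 - <<'E'
from h import *
st,im=shot('w2','wrist')
t=np.array([.4404,-.1595,.042]);print("tool shift (share of 10cm)",tool(st,t-st["position"])*10)
ty=st["tool_rot"][:,1];print(np.degrees(np.arctan2(ty[1],ty[0])),st["joint_pos"])
E
```

```text
time_s: 2.4
position: [0.4376, -0.1644, 0.2806]
tool_rot: [[-0.141, 0.99, -0.002], [0.99, 0.141, -0.0], [-0.0, -0.002, -1.0]]
ft_force: [0.1, 0.7, -0.1]
finger_gap: 0.0856
grip_force: 0.0
time_s: 2.82
position: [0.4381, -0.1631, 0.1809]
tool_rot: [[-0.141, 0.99, -0.002], [0.99, 0.141, -0.0], [0.0, -0.002, -1.0]]
ft_force: [0.6, 0.3, 0.8]
finger_gap: 0.0854
grip_force: 0.0
tool shift (share of 10cm) [0.0316 0.0308 1.3886]
8.088646867463673 [ 0.5883  0.6123 -0.5193  2.0688  0.5345  0.5952 -0.1644]
```

View pics/w2.png

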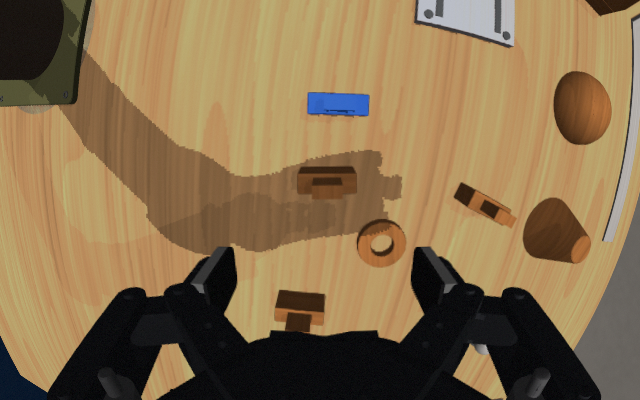

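The wrist view shows C dead ahead at (327,182), the blue look-alike at (338,104) and the ring at (381,243), clear of the fingers' path. I'll check C with a ray before descending.

```bash
python3 - <<'E'
from h import *
st=np.load("pics/w2.npz")
print(onz("wrist",[(327,178),(327,198),(310,196),(345,196)],.072,st))
print("body", onz("wrist",[(298,168),(356,168),(297,187),(357,187)],.04,st))
im=st["im"]; print(im[160:206:2,327].tolist()); print(im[160:206:2,303].tolist())
E
```

```text
[[ 0.4387 -0.1472  0.072 ]
 [ 0.4411 -0.1642  0.072 ]
 [ 0.4267 -0.1645  0.072 ]
 [ 0.4559 -0.1603  0.072 ]]
body [[ 0.4119 -0.1482  0.04  ]
 [ 0.4653 -0.1405  0.04  ]
 [ 0.4132 -0.1664  0.04  ]
 [ 0.4692 -0.1584  0.04  ]]
[[60, 94, 126], [63, 96, 127], [61, 96, 127], [43, 67, 93], [16, 34, 53], [19, 36, 55], [13, 33, 55], [38, 74, 116], [36, 69, 109], [20, 40, 64], [19, 37, 59], [18, 37, 60], [24, 44, 69], [38, 71, 114], [38, 73, 115], [37, 71, 115], [41, 74, 117], [39, 74, 116], [39, 73, 115], [40, 75, 115], [62, 96, 128], [62, 95, 126], [57, 84, 114]]
[[98, 148, 188], [87, 132, 169], [62, 96, 128], [47, 74, 102], [20, 36, 56], [17, 36, 56], [15, 32, 53], [42, 74, 117], [40, 72, 116], [36, 71, 111], [37, 69, 109], [35, 68, 108], [36, 66, 106], [35, 68, 107], [34, 65, 104], [36, 67, 106], [34, 67, 106], [54, 83, 115], [64, 96, 130], [64, 97, 130], [62, 96, 128], [65, 96, 130], [56, 87, 117]]
```

```bash
python3 - <<'E'
from h import *
st=np.load("pics/w2.npz")
print(onz("wrist",[(327,185.5),(327,199)],.072,st))
print("body", onz("wrist",[(303,173.5),(303,193),(350,173.5),(350,193)],.04,st))
E
```

```text
[[ 0.4396 -0.1535  0.072 ]
 [ 0.4413 -0.1651  0.072 ]]
body [[ 0.4172 -0.1527  0.04  ]
 [ 0.4195 -0.1714  0.04  ]
 [ 0.4606 -0.1465  0.04  ]
 [ 0.4636 -0.1651  0.04  ]]
```

```bash
python3 -m pendant '[[[0.03,0.03,0.3],0],[[0.03,0.03,0.7],0],[[0.03,0.03,0.95],0],[[0.03,0.03,0.95],0]]' 0
python3 -m pendant '[[[0,0,0.2],0],[[0,0,0.4],0],[[0,0,0.44],0],[[0,0,0.44],0]]'
python3 -m pendant '[[[0,0,0],0],[[0,0,0],0],[[0,0,0],0],[[0,0,0],0],[[0,0,0],0],[[0,0,0],0],[[0,0,0],0],[[0,0,0],0]]' 255
```

```text
time_s: 3.2
position: [0.4407, -0.159, 0.0844]
tool_rot: [[-0.143, 0.99, -0.003], [0.99, 0.143, -0.0], [0.0, -0.003, -1.0]]
ft_force: [-0.6, -0.1, -0.3]
finger_gap: 0.0851
grip_force: 0.0
time_s: 3.53
position: [0.4425, -0.1593, 0.0433]
tool_rot: [[-0.143, 0.99, 0.001], [0.99, 0.143, -0.001], [-0.001, 0.001, -1.0]]
ft_force: [1.2, 0.1, 0.3]
finger_gap: 0.0852
grip_force: 0.0
time_s: 4.2
position: [0.4418, -0.1592, 0.043]
tool_rot: [[-0.143, 0.99, 0.001], [0.99, 0.143, -0.001], [-0.001, 0.001, -1.0]]
ft_force: [-0.7, -0.6, 6.3]
finger_gap: 0.025
grip_force: 58.8
```

```bash
python3 -m pendant '[[[0,0,-0.3],0],[[0,0,-0.7],0],[[0,0,-1],0],[[0,0,-1],0]]'
python3 -m pendant '[[[0.4,0.35,-0.3],0],[[0.85,0.72,-0.65],0],[[0.85,0.72,-0.65],0.0136],[[0.85,0.72,-0.65],0.0136],[[0.85,0.72,-0.65],0.0136]]'
python3 -m pendant '[[[0.4,0.35,-0.3],0],[[0.85,0.72,-0.65],0],[[0.85,0.72,-0.65],0],[[0.85,0.72,-0.65],0],[[0.85,0.72,-0.65],0],[[0.85,0.72,-0.65],0]]'
python3 - <<'E'
from h import *
st,im=shot('w3','wrist'); print(st["position"],st["joint_pos"],st["finger_gap"])
c=im[0:300,120:520]; cv2.imwrite("pics/w3z.png",cv2.resize(c,None,fx=2,fy=2,interpolation=cv2.INTER_CUBIC))
E
```

```text
time_s: 4.53
position: [0.4442, -0.1594, 0.147]
tool_rot: [[-0.142, 0.99, 0.008], [0.99, 0.142, -0.002], [-0.003, 0.008, -1.0]]
ft_force: [0.0, -0.7, -0.3]
finger_gap: 0.0251
grip_force: 59.4
time_s: 4.95
position: [0.5027, -0.0615, 0.2086]
tool_rot: [[-0.063, 0.998, 0.004], [0.998, 0.063, 0.001], [0.001, 0.004, -1.0]]
ft_force: [0.1, -0.7, -0.9]
finger_gap: 0.0252
grip_force: 59.3
time_s: 5.45
position: [0.566, 0.0223, 0.2706]
tool_rot: [[-0.057, 0.998, -0.004], [0.998, 0.057, -0.003], [-0.003, -0.004, -1.0]]
ft_force: [-0.1, -0.3, -0.9]
finger_gap: 0.0245
grip_force: 59.5
[0.566  0.0223 0.2706] [ 0.211   0.6085 -0.5643  1.6818  0.3824  0.9677 -0.4365] 0.02451203446438413
```

View pics/w3z.png

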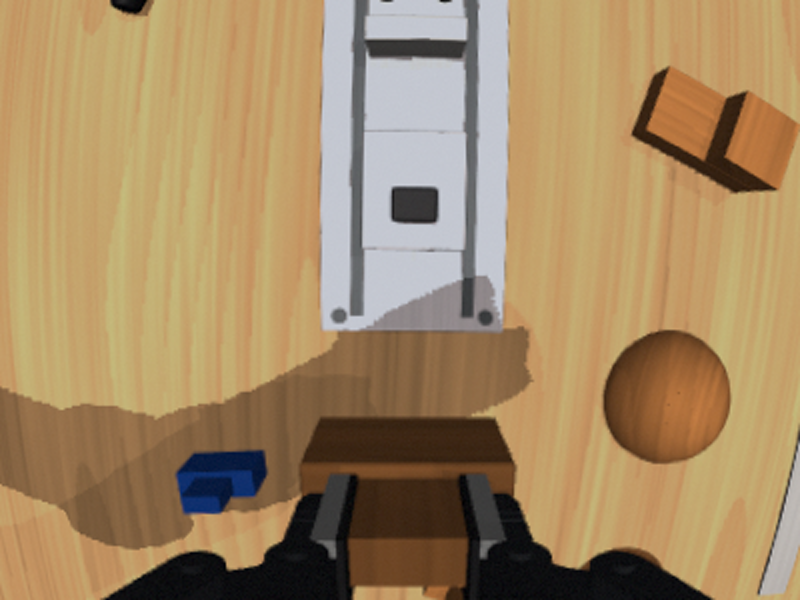

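The wrist view (crop coordinates, scale 2) shows the jaw's front top edge from (363,130) to (466,131). The stop's face shows dark from y = 38 (top) to 56 (at the plate), and the handle is at (414,204). The spacer is held straight.

```bash
python3 - <<'E'
from h import *
st=np.load("pics/w3.npz"); im=st["im"]
g=cv2.cvtColor(im,cv2.COLOR_BGR2GRAY).astype(int)
print("col u=315 v0..70",g[0:75,315].tolist()); print("col 340",g[0:75,345].tolist())
f=lambda x,y:(120+x/2-.25,y/2-.25)
P=lambda n,pts,z:print(n,onz("wrist",[f(*p) for p in pts],z,st)[:,:2].tolist())
P("jaw front top",[(363,130),(466,131)],.052)
P("jaw back top",[(363,248),(464,250)],.052)
P("stop top",[(365,39),(467,41)],.052)
P("stop bottom",[(367,55),(465,57)],.012)
P("plate",[(321,330),(502,330),(325,40),(509,40)],.012)
P("handle top",[(391,186),(438,186),(391,222),(438,222)],.096)
E
```

```text
col u=315 v0..70 [80, 197, 199, 199, 198, 198, 199, 180, 198, 198, 199, 199, 198, 200, 199, 198, 200, 199, 198, 146, 53, 56, 55, 54, 55, 54, 52, 57, 95, 161, 194, 198, 199, 198, 199, 199, 198, 199, 200, 199, 198, 199, 199, 199, 200, 199, 199, 200, 198, 199, 199, 199, 198, 199, 200, 199, 199, 200, 199, 199, 199, 199, 199, 199, 191, 171, 199, 199, 200, 199, 200, 199, 199, 199, 199]
col 340 [106, 186, 199, 198, 199, 198, 197, 196, 188, 199, 198, 199, 197, 198, 198, 199, 199, 200, 199, 187, 76, 55, 55, 53, 55, 56, 53, 53, 67, 129, 179, 197, 197, 198, 198, 198, 199, 200, 199, 198, 199, 199, 198, 198, 199, 198, 200, 198, 198, 199, 199, 198, 199, 200, 199, 198, 199, 201, 199, 199, 199, 200, 199, 198, 198, 189, 194, 200, 198, 200, 199, 200, 199, 199, 200]
jaw front top [[0.5328518037239784, 0.14616510368484337], [0.5917353228707544, 0.14906126224435223]]
jaw back top [[0.5365027110075473, 0.07695714002827302], [0.5948922552066368, 0.07919231601389458]]
stop top [[0.5306156365050124, 0.20215991720774146], [0.5894655670889474, 0.2044684642135979]]
stop bottom [[0.5290421030001341, 0.203198808470459], [0.5916806329395705, 0.205607061856955]]
plate [[0.5081971694136462, 0.02021132289517194], [0.6273831076509337, 0.02709391858805335], [0.5011916082642363, 0.21331703521543877], [0.6195848549543552, 0.22061960032809927]]
handle top [[0.5521949190917366, 0.11113532080025376], [0.5757784889381313, 0.11252631941766716], [0.5532032738764798, 0.0927212226572911], [0.5768847514818133, 0.09411267585838434]]
```

```bash
python3 -m pendant '[[[0.4,0.01,0.1],0],[[0.84,0.02,0.4],0.0023],[[0.84,0.02,0.4],0.0023],[[0.84,0.02,0.4],0.0023]]'
python3 -m pendant '[[[0.4,0.01,0.1],0],[[0.84,0.02,0.6],0],[[0.84,0.02,0.6],0],[[0.84,0.02,0.6],0],[[0.84,0.02,0.6],0],[[0.84,0.02,0.6],0]]'
python3 - <<'E'
from h import *
st=manip.state()
print(tool(st,np.array([.5607,.1909,.0555])-st["position"])*10)
ty=st["tool_rot"][:,1];print(np.degrees(np.arctan2(ty[1],ty[0])))
E
```

```text
time_s: 5.83
position: [0.5614, 0.1101, 0.2292]
tool_rot: [[-0.048, 0.999, -0.007], [0.999, 0.048, -0.0], [-0.0, -0.007, -1.0]]
ft_force: [-0.5, -0.3, -1.0]
finger_gap: 0.0247
grip_force: 59.4
time_s: 6.33
position: [0.5636, 0.1891, 0.1723]
tool_rot: [[-0.04, 0.999, -0.0], [0.999, 0.04, -0.003], [-0.003, -0.0, -1.0]]
ft_force: [0.5, -0.1, -0.7]
finger_gap: 0.0251
grip_force: 59.4
[ 0.023  -0.0282  1.1682]
2.3170530234917663
```

```bash
python3 -m pendant '[[[0.02,-0.03,0.3],0],[[0.02,-0.03,0.6],0],[[0.02,-0.03,0.8],0],[[0.02,-0.03,0.8],0],[[0.02,-0.03,0.8],0]]'
python3 - <<'E'
from h import *
st=manip.state()
print(tool(st,np.array([.5607,.1909,.0555])-st["position"])*10)
E
```

```text
time_s: 6.75
position: [0.5606, 0.192, 0.0927]
tool_rot: [[-0.041, 0.999, 0.0], [0.999, 0.041, -0.002], [-0.002, -0.0, -1.0]]
ft_force: [0.6, -0.6, -1.2]
finger_gap: 0.0248
grip_force: 59.4
[-0.0101  0.001   0.3718]
```

```bash
python3 -m pendant '[[[-0.01,0,0.2],0],[[-0.01,0,0.32],0],[[-0.01,0,0.37],0],[[-0.01,0,0.37],0],[[-0.01,0,0.37],0]]'
python3 -m pendant '[[[0,0,0],0],[[0,0,0],0],[[0,0,0],0],[[0,0,0],0],[[0,0,0],0]]' 100
python3 -m pendant '[[[0,0,-0.3],0],[[0,0,-0.8],0],[[0,0,-1],0],[[0,0,-1],0],[[0,0,-1],0],[[0,0,-1],0]]' 0
python3 - <<'E'
from h import *
st,im=shot('w4','wrist'); print(st["position"])
c=im[100:400,120:520]; cv2.imwrite("pics/w4z.png",cv2.resize(c,None,fx=2,fy=2,interpolation=cv2.INTER_CUBIC))
E
```

```text
time_s: 7.17
position: [0.5605, 0.1933, 0.0561]
tool_rot: [[-0.043, 0.999, 0.001], [0.999, 0.043, -0.0], [-0.0, 0.001, -1.0]]
ft_force: [0.3, -0.1, -1.2]
finger_gap: 0.0249
grip_force: 59.4
time_s: 7.58
position: [0.56, 0.1935, 0.0555]
tool_rot: [[-0.044, 0.999, 0.0], [0.999, 0.044, 0.0], [0.0, 0.0, -1.0]]
ft_force: [0.5, 0.8, -0.2]
finger_gap: 0.0517
grip_force: 0.0
time_s: 8.08
position: [0.5596, 0.1929, 0.1549]
tool_rot: [[-0.044, 0.999, -0.001], [0.999, 0.044, -0.001], [-0.001, -0.001, -1.0]]
ft_force: [0.2, -0.6, 0.0]
finger_gap: 0.0852
grip_force: 0.0
[0.5596 0.1929 0.1549]
```

View pics/w4z.png

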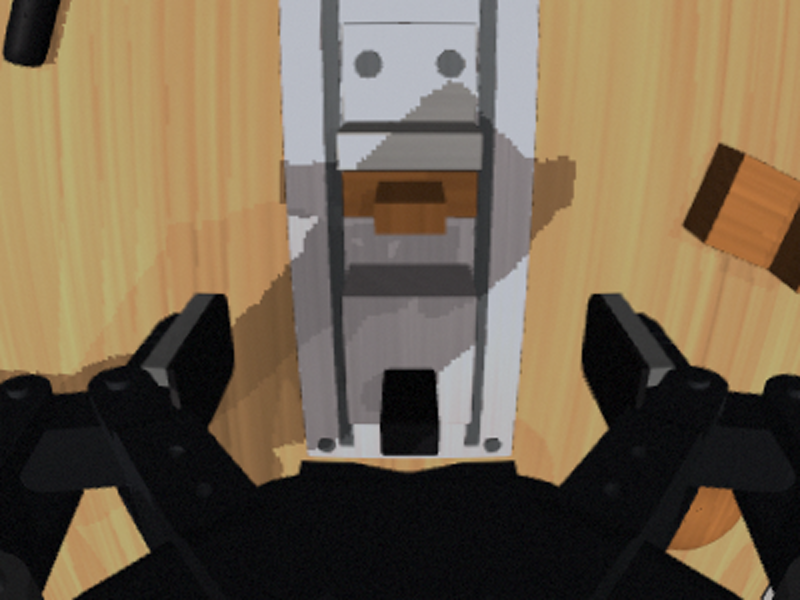

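The first spacer stands upright against the stop, centred: crop (343–477, 170–217), with the jaw's top edge at y = 294. Next I'll fetch spacer A.

```bash
python3 -m pendant '[[[-0.3,0,0],0],[[-0.9,0.1,0],0],[[-0.9,0.1,0],0],[[-0.9,0.1,0],0]]'
python3 -m pendant '[[[-0.4,0,0],0],[[-0.9,0.1,0],0],[[-0.9,0.1,0],0]]'
python3 -m pendant '[[[-0.4,0,0],0],[[-0.9,0.1,0],0],[[-0.9,0.1,0],0]]'
python3 -m pendant '[[[-0.4,0.05,0],0.02],[[-0.85,0.1,0],0.04],[[-0.85,0.1,0],0.0497],[[-0.85,0.1,0],0.0497],[[-0.85,0.1,0],0.0497]]'
python3 - <<'E'
from h import *
st,im=shot('w5','wrist')
print(st["position"],tool(st,np.array([.616,-.161,.043])-st["position"])*10)
ty=st["tool_rot"][:,1];print(np.degrees(np.arctan2(ty[1],ty[0])))
c=im[100:400,120:520]; cv2.imwrite("pics/w5z.png",cv2.resize(c,None,fx=2,fy=2,interpolation=cv2.INTER_CUBIC))
E
```

```text
time_s: 8.47
position: [0.574, 0.0955, 0.153]
tool_rot: [[-0.035, 0.999, -0.004], [0.999, 0.035, -0.007], [-0.007, -0.004, -1.0]]
ft_force: [0.4, -0.8, -0.5]
finger_gap: 0.0853
grip_force: 0.0
time_s: 8.72
position: [0.5877, 0.0053, 0.1532]
tool_rot: [[-0.035, 0.999, -0.003], [0.999, 0.035, -0.007], [-0.007, -0.004, -1.0]]
ft_force: [0.7, -2.0, -0.5]
finger_gap: 0.0851
grip_force: 0.0
time_s: 8.97
position: [0.6014, -0.0847, 0.1532]
tool_rot: [[-0.034, 0.999, -0.003], [0.999, 0.034, -0.007], [-0.007, -0.003, -1.0]]
ft_force: [-0.6, -2.6, -0.4]
finger_gap: 0.0854
grip_force: 0.0
time_s: 9.38
position: [0.6148, -0.159, 0.154]
tool_rot: [[0.265, 0.964, -0.002], [0.964, -0.265, 0.001], [0.0, -0.002, -1.0]]
ft_force: [-0.5, 1.3, -0.5]
finger_gap: 0.0853
grip_force: 0.0
[ 0.6148 -0.159   0.154 ] [-0.0167  0.0191  1.1102]
-15.346987287599339
```

View pics/w5z.png

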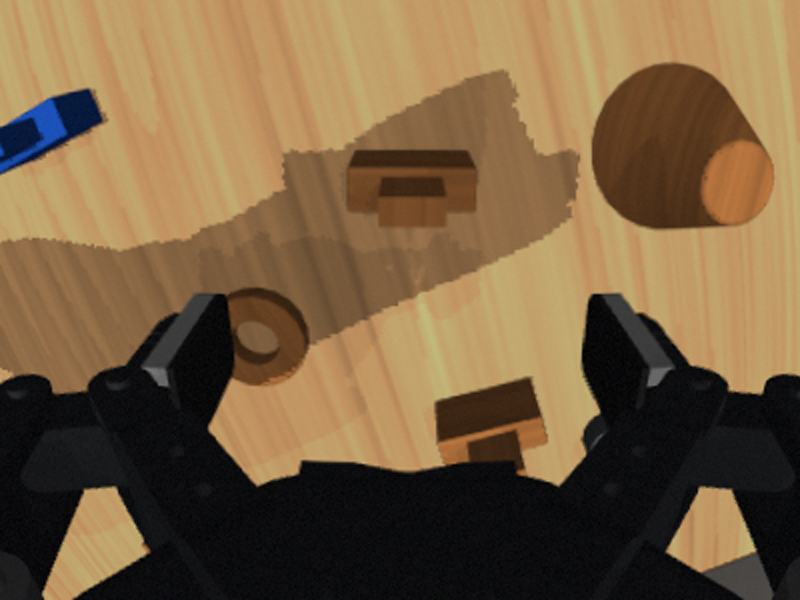

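The view shows A square to the tool: tab top at crop (413,211), ring at (262,337), cone at (690,150), both clear of the fingers. I'll check the tab centre with a ray.

```bash
python3 - <<'E'
from h import *
st=np.load("pics/w5.npz")
f=lambda x,y:(120+x/2-.25,100+y/2-.25)
t=onz("wrist",[f(378,196),f(447,196),f(378,227),f(447,227)],.072,st);print(t.mean(0),np.linalg.norm(t[0]-t[2]),np.linalg.norm(t[0]-t[1]))
b=onz("wrist",[f(348,167),f(477,167),f(348,211),f(477,211)],.04,st);print(b.mean(0),np.linalg.norm(b[0]-b[2]),np.linalg.norm(b[0]-b[1]))
m=(t.mean(0)+b.mean(0))/2;m[2]=.043;print(tool(st,m-st["position"])*10)
E
```

```text
[ 0.6168 -0.1594  0.072 ] 0.012300694573631577 0.025979418477190902
[ 0.617  -0.1592  0.04  ] 0.01959358189582771 0.05495614981546621
[0.0022 0.0233 1.1102]
```

```bash
python3 -m pendant '[[[0,0.02,0.3],0],[[0,0.02,0.6],0],[[0,0.02,0.75],0],[[0,0.02,0.75],0]]'
python3 -m pendant '[[[0,0,0.2],0],[[0,0,0.33],0],[[0,0,0.36],0],[[0,0,0.36],0],[[0,0,0.36],0]]'
python3 -m pendant '[[[0,0,0],0],[[0,0,0],0],[[0,0,0],0],[[0,0,0],0],[[0,0,0],0],[[0,0,0],0],[[0,0,0],0],[[0,0,0],0]]' 255
```

```text
time_s: 9.77
position: [0.6143, -0.1571, 0.0763]
tool_rot: [[0.261, 0.965, -0.008], [0.965, -0.261, 0.003], [0.0, -0.008, -1.0]]
ft_force: [-1.3, 0.4, -0.6]
finger_gap: 0.0857
grip_force: 0.0
time_s: 10.18
position: [0.6178, -0.1596, 0.045]
tool_rot: [[0.265, 0.964, 0.001], [0.964, -0.265, 0.0], [0.0, 0.001, -1.0]]
ft_force: [0.0, -1.1, -0.3]
finger_gap: 0.0852
grip_force: 0.0
time_s: 10.85
position: [0.6175, -0.1602, 0.0447]
tool_rot: [[0.265, 0.964, 0.0], [0.964, -0.265, -0.0], [-0.0, 0.0, -1.0]]
ft_force: [-1.0, 0.3, 5.0]
finger_gap: 0.0246
grip_force: 58.9
```

```bash
python3 -m pendant '[[[0,0,-0.3],0],[[0,0,-0.7],0],[[0,0,-1],-0.02],[[0,0,-1],-0.04],[[0,0,-1],-0.049],[[0,0,-1],-0.049]]'
python3 -m pendant '[[[0.35,0,-0.3],0],[[0.8,-0.1,-0.6],0],[[0.82,-0.1,-0.7],0],[[0.82,-0.1,-0.7],0]]'
python3 -m pendant '[[[0.4,0,0],0],[[0.82,-0.1,0],0],[[0.82,-0.1,0],0]]'
python3 -m pendant '[[[0.4,0,0],0],[[0.82,-0.1,0],0],[[0.82,-0.1,0],0]]'
python3 -m pendant '[[[0.4,0,0],0],[[0.8,-0.1,0.5],0],[[0.8,-0.1,0.5],0],[[0.8,-0.1,0.5],0],[[0.8,-0.1,0.5],0]]'
python3 - <<'E'
from h import *
st=manip.state()
print(tool(st,np.array([.5619,.1645,.0572])-st["position"])*10)
ty=st["tool_rot"][:,1];print(np.degrees(np.arctan2(ty[1],ty[0])))
E
```

```text
time_s: 11.35
position: [0.6173, -0.1604, 0.1446]
tool_rot: [[-0.04, 0.999, 0.001], [0.999, 0.04, 0.0], [0.0, 0.001, -1.0]]
ft_force: [-0.3, 0.7, -0.5]
finger_gap: 0.0251
grip_force: 59.1
time_s: 11.68
position: [0.6058, -0.0711, 0.2183]
tool_rot: [[-0.046, 0.999, 0.006], [0.999, 0.046, 0.005], [0.005, 0.007, -1.0]]
ft_force: [1.0, 1.1, 0.3]
finger_gap: 0.0247
grip_force: 59.1
time_s: 11.93
position: [0.5887, 0.0135, 0.2144]
tool_rot: [[-0.049, 0.999, -0.002], [0.999, 0.049, 0.008], [0.008, -0.001, -1.0]]
ft_force: [-1.0, 3.1, 0.7]
finger_gap: 0.025
grip_force: 59.1
time_s: 12.18
position: [0.575, 0.0954, 0.2143]
tool_rot: [[-0.05, 0.999, -0.002], [0.999, 0.05, 0.008], [0.008, -0.001, -1.0]]
ft_force: [-0.1, 2.6, 0.5]
finger_gap: 0.0244
grip_force: 59.1
time_s: 12.6
position: [0.5636, 0.1637, 0.1629]
tool_rot: [[-0.04, 0.999, -0.003], [0.999, 0.04, -0.002], [-0.002, -0.003, -1.0]]
ft_force: [-0.6, -0.7, -0.2]
finger_gap: 0.0253
grip_force: 59.1
[ 0.0106 -0.0129  1.0566]
2.3098838182732537
```

```bash
python3 -m pendant '[[[0.01,-0.015,0.25],0],[[0.01,-0.015,0.5],0],[[0.01,-0.015,0.5],0],[[0.01,-0.015,0.5],0]]'
python3 - <<'E'
from h import *
st=manip.state()
print(tool(st,np.array([.5619,.1645,.0572])-st["position"])*10)
E
```

```text
time_s: 12.93
position: [0.5635, 0.1627, 0.1142]
tool_rot: [[-0.036, 0.999, -0.001], [0.999, 0.036, -0.002], [-0.002, -0.001, -1.0]]
ft_force: [0.9, 0.2, 0.6]
finger_gap: 0.0246
grip_force: 59.1
[ 0.0199 -0.0147  0.5703]
```

```bash
python3 -m pendant '[[[0.02,-0.015,0.15],0],[[0.02,-0.015,0.35],0],[[0.02,-0.015,0.5],0],[[0.02,-0.015,0.57],0],[[0.02,-0.015,0.57],0],[[0.02,-0.015,0.57],0]]'
python3 -m pendant '[[[0,0,0],0],[[0,0,0],0],[[0,0,0],0],[[0,0,0],0],[[0,0,0],0]]' 100
python3 -m pendant '[[[0,0,-0.3],0],[[0,0,-0.8],0],[[0,0,-1],0],[[0,0,-1],0],[[0,0,-1],0],[[0,0,-1],0]]' 0
python3 - <<'E'
from h import *
st,im=shot('w6','wrist'); print(st["position"])
c=im[100:400,120:520]; cv2.imwrite("pics/w6z.png",cv2.resize(c,None,fx=2,fy=2,interpolation=cv2.INTER_CUBIC))
E
```

```text
time_s: 13.43
position: [0.5626, 0.1668, 0.0586]
tool_rot: [[-0.038, 0.999, 0.002], [0.999, 0.038, 0.0], [0.0, 0.002, -1.0]]
ft_force: [-0.3, 0.1, -0.4]
finger_gap: 0.0248
grip_force: 59.1
time_s: 13.85
position: [0.5617, 0.1671, 0.0576]
tool_rot: [[-0.039, 0.999, 0.001], [0.999, 0.039, 0.0], [0.0, 0.001, -1.0]]
ft_force: [-0.9, 0.8, 0.4]
finger_gap: 0.0519
grip_force: 0.0
time_s: 14.35
position: [0.561, 0.1665, 0.157]
tool_rot: [[-0.039, 0.999, -0.001], [0.999, 0.039, -0.001], [-0.001, -0.001, -1.0]]
ft_force: [0.3, 0.2, -0.6]
finger_gap: 0.0852
grip_force: 0.0
[0.561  0.1665 0.157 ]
```

View pics/w6z.png

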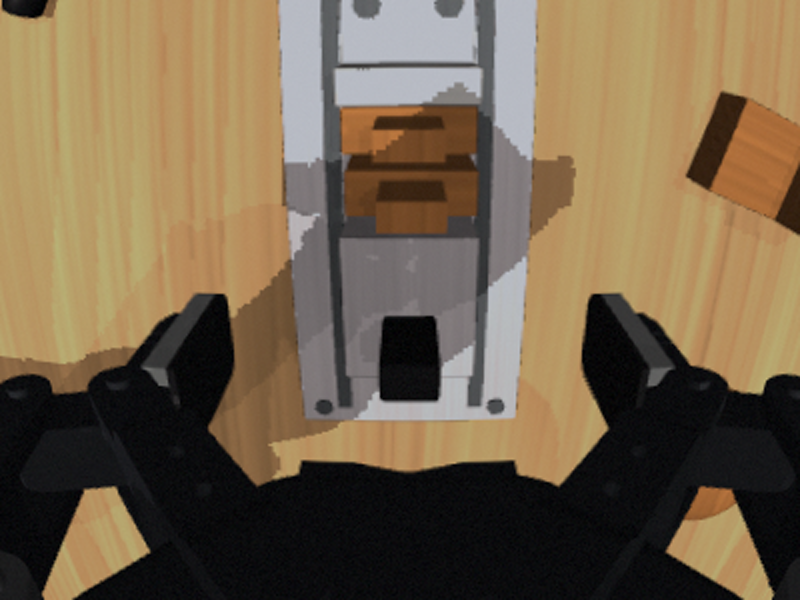

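Both spacers stand side by side and parallel at crop (342–478, 106–217), clear of the jaw at y = 235, with the handle at (410,357). Next I go over the handle, turn 90° and grip it along the clamping direction.

```bash
python3 -m pendant '[[[-0.3,0.01,0],0.02],[[-0.64,0.01,0],0.04],[[-0.64,0.01,0],0.06],[[-0.64,0.01,0],0.08],[[-0.64,0.01,0],0.1],[[-0.64,0.01,0],0.12],[[-0.64,0.01,0],0.14],[[-0.64,0.01,0],0.16],[[-0.64,0.01,0],0.18],[[-0.64,0.01,0],0.2],[[-0.64,0.01,0],0.22],[[-0.64,0.01,0],0.24],[[-0.64,0.01,0],0.25],[[-0.64,0.01,0],0.25],[[-0.64,0.01,0],0.25]]' 100
python3 - <<'E'
from h import *
st=manip.state()
print(st["joint_pos"],tool(st,np.array([.5644,.1026,.06])-st["position"])*10)
tx=st["tool_rot"][:,0];print(np.degrees(np.arctan2(tx[1],tx[0])))
E
```

```text
time_s: 15.65
position: [0.5641, 0.1029, 0.1561]
tool_rot: [[0.999, 0.042, -0.002], [0.042, -0.999, -0.001], [-0.002, 0.001, -1.0]]
ft_force: [-0.6, 0.6, -0.3]
finger_gap: 0.0514
grip_force: 0.0
[-0.2277  0.7205 -0.057   1.7982  0.065   0.6273 -1.8523] [0.0046 0.0023 0.9613]
2.396449772284177
```

```bash
python3 -m pendant '[[[0,0,0.25],0],[[0,0,0.5],0],[[0,0,0.75],0],[[0,0,0.9],0],[[0,0,0.96],0],[[0,0,0.96],0]]'
python3 -m pendant '[[[0,0,0],0],[[0,0,0],0],[[0,0,0],0],[[0,0,0],0],[[0,0,0],0],[[0,0,0],0],[[0,0,0],0]]' 255
```

```text
time_s: 16.15
position: [0.5636, 0.1027, 0.0595]
tool_rot: [[0.999, 0.041, -0.004], [0.041, -0.999, -0.001], [-0.004, 0.001, -1.0]]
ft_force: [-0.7, 0.2, 0.8]
finger_gap: 0.0518
grip_force: 0.0
time_s: 16.73
position: [0.5659, 0.1032, 0.0625]
tool_rot: [[0.999, 0.04, 0.002], [0.04, -0.999, 0.0], [0.002, -0.0, -1.0]]
ft_force: [-0.7, -1.3, 6.1]
finger_gap: 0.0173
grip_force: 59.5
```

```bash
python3 -m pendant '[[[0,-0.03,0],0],[[0,-0.06,0],0],[[0,-0.09,0],0],[[0,-0.12,0],0],[[0,-0.12,0],0]]'
python3 -m pendant '[[[0,-0.01,0],0],[[0,-0.02,0],0],[[0,-0.02,0],0]]'
python3 -m pendant '[[[0,-0.01,0],0],[[0,-0.02,0],0],[[0,-0.02,0],0]]'
```

```text
time_s: 17.15
position: [0.5653, 0.1147, 0.0626]
tool_rot: [[0.999, 0.04, 0.002], [0.04, -0.999, -0.001], [0.002, 0.001, -1.0]]
ft_force: [-0.8, -1.6, 6.7]
finger_gap: 0.0172
grip_force: 59.6
time_s: 17.4
position: [0.5653, 0.1159, 0.0626]
tool_rot: [[0.999, 0.039, 0.002], [0.039, -0.999, -0.001], [0.002, 0.001, -1.0]]
ft_force: [-0.4, -2.3, 6.9]
finger_gap: 0.0172
grip_force: 59.6
time_s: 17.65
position: [0.5652, 0.1178, 0.0626]
tool_rot: [[0.999, 0.039, 0.002], [0.039, -0.999, -0.001], [0.002, 0.001, -1.0]]
ft_force: [-0.4, -2.3, 7.8]
finger_gap: 0.0174
grip_force: 59.7
```

```bash
python3 -m pendant '[[[0,-0.01,0],0],[[0,-0.02,0],0],[[0,-0.02,0],0]]'
python3 -m pendant '[[[0,-0.01,0],0],[[0,-0.02,0],0],[[0,-0.02,0],0]]'
```

```text
time_s: 17.9
position: [0.5651, 0.1192, 0.0626]
tool_rot: [[0.999, 0.039, 0.002], [0.039, -0.999, -0.002], [0.002, 0.002, -1.0]]
ft_force: [-0.5, -4.1, 7.8]
finger_gap: 0.0174
grip_force: 59.7
time_s: 18.15
position: [0.5651, 0.1192, 0.0626]
tool_rot: [[0.999, 0.037, 0.002], [0.037, -0.999, -0.005], [0.002, 0.005, -1.0]]
ft_force: [-0.7, -6.6, 7.6]
finger_gap: 0.0172
grip_force: 59.7
```

Contact came at about 16 mm of travel, as measured and well short of 32. Now I press firmly.

```bash
python3 -m pendant '[[[0,-0.02,0],0],[[0,-0.04,0],0],[[0,-0.04,0],0],[[0,-0.04,0],0]]'
python3 -m pendant '[[[0,-0.02,0],0],[[0,-0.04,0],0],[[0,-0.04,0],0],[[0,-0.04,0],0]]'
```

```text
time_s: 18.48
position: [0.5651, 0.1191, 0.0626]
tool_rot: [[0.999, 0.035, 0.001], [0.035, -0.999, -0.009], [0.001, 0.009, -1.0]]
ft_force: [1.0, -14.0, 8.9]
finger_gap: 0.0175
grip_force: 60.4
time_s: 18.82
position: [0.5651, 0.1191, 0.0626]
tool_rot: [[0.999, 0.032, 0.001], [0.032, -0.999, -0.014], [0.0, 0.014, -1.0]]
ft_force: [0.6, -21.9, 9.9]
finger_gap: 0.0173
grip_force: 62.7
```

```bash
python3 -m pendant '[[[0,-0.02,0],0],[[0,-0.03,0],0],[[0,-0.03,0],0],[[0,-0.03,0],0],[[0,-0.03,0],0],[[0,-0.03,0],0]]'
python3 - <<'E'
from h import *
st,im=shot('w7','wrist')
s2,b=shot('s7','scene'); 
a=cv2.resize(im[100:400,0:400],(400,300)); c=cv2.resize(b[150:250,330:463],(400,300),interpolation=cv2.INTER_CUBIC)
cv2.imwrite("pics/z7.png",np.hstack([a,c]))
E
```

```text
time_s: 19.32
position: [0.5651, 0.1191, 0.0626]
tool_rot: [[1.0, 0.03, 0.0], [0.03, -0.999, -0.017], [-0.0, 0.017, -1.0]]
ft_force: [0.6, -25.3, 10.7]
finger_gap: 0.0176
grip_force: 65.1
```

View pics/z7.png

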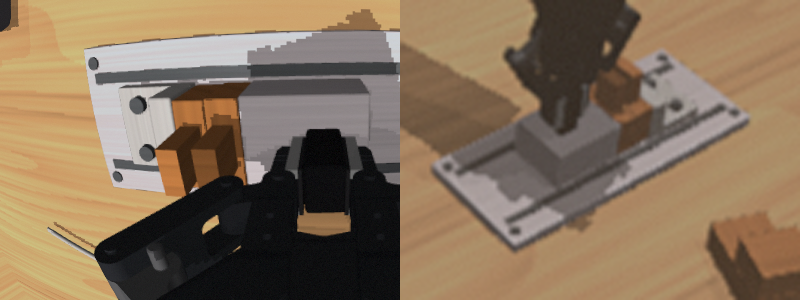

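The view shows both spacers upright and face to face, with no gaps between stop (150,110), spacers (205,130) and jaw (245,110). The fingers hold the handle, pressing at 25 N.

```bash
python3 -c "
from rig import manip
print(manip.job_done())"
```

```text
the job is handed in; nothing more can be done
None
```

Two spacers stand upright and centred in the gap, clamped against the stop after about 16 mm of jaw travel (of 32 mm); I handed the job in at about 19 s with the arm still pressing the handle at about 25 N, and no verdict was shown.

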